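Set the tag press to number 4 and stamp the tag

TASK

Set the number wheel of the tag press so that 4 shows in the window: the wheel turns only while it is gently pressed right down, and must spring back up so that it locks on the number. Then, with 4 locked, press the stamping key gently all the way down and let it come up again. Force nothing, and leave the other things on the table where they are.

Things in the scene. Friction and masses are not known exactly. Their poses are not given: they have to be found in the camera images.
- press: Fixed grey tag press, foot 180 x 330 mm. Origin: centre of its underside on the table; x along the 180 mm side, y along the 330 mm side, z up. At +y a flat 180 x 180 mm housing, cover at z = 50 mm, number wheel in its middle (axis at x 0, y +75 mm), window in the cover. At -y a dark 64 mm block, top at z = 84 mm, with the stamping key (axis at x 0, y -115 mm).
- window (a point): Middle of the window in the cover, 58 mm from the wheel's axis towards the press's +x. One black digit, 24 mm tall, of the white drum below shows in it; the digits' tops point away from the wheel's axis.
- dial: Number wheel; slides vertically. Origin on the axis, under the black skirt. Turns freely only when pressed right down, 8 mm or to its stop at 8.6. Spring: 4 N at the top, 11.7 N at 8.6 mm: judge by force, 12 to 15 N, 20 N is too much. Let go within 4 degrees of a number it centres itself and springs up; else it stays 5 to 7 mm down, still locked. Twisting or pulling a locked wheel harms it.
- wheel_grip (a point): Gripping point on the wheel's axis, 30 mm above the skirt's underside, 90 mm above the table when the wheel is up (TCP goes here). The grip is an aluminium bar, 56 mm long, 16 mm thick, its top 10 mm above this point; it stands on a black skirt disc 60 mm in diameter whose top is 24 mm below this point. The frame turns with the wheel: x along the bar, z up.
- number (a joint): Angle of the number wheel in rad: 0.6283 times the number in the window (0 shows 0, 2.513 shows 4, 5.655 shows 9). It grows when the wheel is turned clockwise as seen from above and has stops at 0 and 9. At 0 the grip bar lies along the press's x; friction torque 0.03 N m.
- key: The stamping key: black round head 44 mm in diameter, 10 mm thick, on a steel stem that slides vertically. Origin on its axis at the underside of the head.
- key_top (a point): Centre of the key's flat top, 109 mm above the table when up. Travel 10 mm to a hard stop, springs back; it needs about 3 N to start and 9 N at the bottom; fully pressed means 9 mm or more. Press with 10 to 13 N; 20 N is too much.
- stop: Fixed bottom stop of the wheel, hidden under the cover: a pad on the wheel's axis, origin at its top. The wheel's shaft meets it 8.6 mm down; more than 10 N on it, beyond the spring, is too much.
- fragment: Bystander: loose stone fragment, about 75 mm wide, 40 mm high, beyond the press. Origin under its centre.
- brush: Bystander: loose brush lying before the press. Origin under its middle.
- jar: Bystander: white jar, 64 mm in diameter, 80 mm high, beside the press's wheel end. Origin under its centre.
- chisel: Bystander: wooden-handled chisel (thin round steel blade) lying beside the press's key end. Origin under its middle.
- tags: Bystander: loose stack of blank aluminium tags, 60 x 30 x 14 mm, beyond the press. Origin under its centre.

How it is judged:
On the way, in this order (a step that is already met when the one before it is completed fails the run):
1. the number wheel is up and locked with 4 in the window (value of joint number between 2.463 and 2.563 rad and z of wheel_grip in the frame of press above 0.0885 m), for 0.2 s.
2. the stamping key is pressed fully down with 4 locked (all of step 1 and z of key_top in the frame of press below 0.1 m), for 0.1 s.
At the end, for the whole second after the job is handed in: The number wheel is up (grip point at least 88.5 mm above the table) and still, within 0.05 rad of number 4; the stamping key has been pressed at least 9 mm and is up again (within 2 mm); both are released (all of step 1 and z of key_top in the frame of press above 0.107 m and velocity of joint number between -0.05 and 0.05 rad/s); the robot touches nothing.
It fails at once if the wheel is pressed on its bottom stop with more than 10 N beyond the spring (contact force between stop and dial above 10 N).
It fails at once if the wheel's index tooth is forced with more than 30 N (twisted or pulled while not pressed down) (contact force between press and dial above 30 N).
It fails at once if the stamping key is pushed with more than 20 N (contact force between anything else and key above 20 N).
It fails at once if the key is pressed while the wheel is not locked on 4 (z of key_top in the frame of press below 0.103 m and not (value of joint number between 2.463 and 2.563 rad and z of wheel_grip in the frame of press above 0.0885 m)).
It fails at once if another thing on the table is shifted by more than 20 mm (distance of any of fragment, brush, jar, chisel, tags from where it was at the start of the episode above 0.02 m).
It also fails if it takes over 54 s, if anything falls off the work surface, if the arm or the gripper's body presses on something with over 40 N, if the wrist force passes 120 N, or if a joint passes its speed limit or range.

ROBOT

A 6-joint arm with a two-finger parallel gripper is mounted at the origin on the work surface. World frame = base frame: x ahead of the robot, y to its left, z up, the work surface at z = 0. Lengths are in m, angles in rad, forces in N, time in s.
With the tool pointing down it reaches from about 0.3 to 0.775 m from the base axis. Payload 14.6 kg.
Tool frame: the origin (TCP) lies between the finger pads, 19 mm behind the fingertips; this is the grasp point; z points along the fingers, y is the line along which they close (so a half turn about z gives the same grasp; the last joint's range is limited). The gripper opens to 94 mm and grips with 3 to 60 N. Pads are 16 mm wide; open, the fingers measure 119 mm over their backs; the gripper's body (75 mm by 177 mm) begins 78 mm behind the grasp point.
Start: joints at [-1.304, 0.3, 1.521, -0, 1.321, -0.067], TCP at [0.18, -0.52, 0.224] pointing down, gripper open.
Joint ranges: [-3.03, 3.03], [-0.79, 2.21], [0.23, 2.52], [-1.04, 4.18], [0, 3.07], [-2.55, 2.55]. Speed limits (rad/s): [2.22, 2.22, 2.57, 3.14, 3.14, 3.14].

INTERFACE

Orientations are given as [roll, pitch, yaw] about the fixed x, y, z axes, in that order (R = Rz(yaw) Ry(pitch) Rx(roll)).
In Python, from station import ctrl, cams gives the robot as it stands. The module is installed in compiled form; this text tells all that it offers.
- The arm moves only by the tool arm_command, never from a script. Its argument "plan" is a list that holds one entry, the list of rows, each a list of 7 numbers: the shift along the tool's x, y, z in parts of the range, where 1.0 means 1000 mm, then the turn, a rotation vector about the tool's x, y, z in normalised numbers (1 is 2 pi rad), then the closure, from -1 (fully open) to 1 (shut). A call has 1 to 12 rows; each row is the pose to reach, as a shift and turn from the pose commanded when the call began, along the tool's axes at that moment; what a row does not reach only later rows make up. A row lasts 1/10 s, in which the tool goes at most 50 mm and 8.59 degrees, less where a joint would pass 70% of its speed; a pose out of reach is approached as far as the arm can. A shift or turn number past 1, either way, is cut back to 1. A call with a gripper value outside its range is refused whole. The fingers move at their own pace and stop on an object; "squeeze" is the grip in N (left out, the last holds). Time passes only in rows, so rows that repeat a pose let the fingers close. It gives the time, the measured TCP pose, the force, the opening and the grip force at its end, in the units of the state.
- ctrl.get_obs(): the state, without advancing time (a new reading comes with each control period).
- cams.camera(name): name is "side" or "top"; returns (picture, depth): 420x560x3 uint8, blue, green, red; 420x560 float32, m along the optical axis (not along the pixel's ray), 0 where there is no reading.
- cams.camera_info(name): a dict with "fx", "fy", "cx", "cy" (pixels), "dist_coeffs" ([k1, k2, p1, p2, k3] as OpenCV has them; the pictures are not rectified), "world_to_cam" (4x4, takes a point from world to camera coordinates). Camera axes: x right, y down, z forward; pixel columns grow to the right and rows downward; lengths in m; the calibration is good to about 2 mm. A picture is of the moment at which its call begins. camera_info takes no time and is no camera call.
- ctrl.hand_in(): hands the job in; it is judged then, once.
The state is a dict: "time_s": time; "qpos": joint angles; "joint_vel": joint speeds; "tau": joint torques, N m; "ee_pos": TCP position; "eef_rot": TCP orientation; "force": force on the tool from outside, world axes, zero at the start; "moment": the same for the moment, N m; "grip_width": finger opening in m; "grip_force": force on a finger pad.
Only numpy, scipy, OpenCV 4.12 (cv2) and the standard library are available. Lean on these libraries where they do the work, as an engineer would, in place of code of your own. Each camera call takes 0.05 s, during which the arm holds its last target. There are 200 camera calls.

## Working session

There is one attempt and no reset: what is moved stays moved. The work goes in short steps, Python scripts to look and compute and a tool call to move; the robot and the scene stay as the last step left them, time stands still between calls to the robot, and variables do not carry over. Pictures are saved under pics/ and viewed, at most 10 in all, crops included, and the job is handed in when it is done.

Besides the shell and the picture viewer there is one more tool, called after "Call:" in YAML: its name, and indented under it one key for each argument. arm_command: Moves the arm, as the interface text tells. Its arguments: {"type":"object","properties":{"plan":{"type":"array"},"squeeze":{"type":"number"}},"required":["plan"]}

```bash
mkdir -p pics
python3 - <<'E'
from station import ctrl,cams
import cv2,numpy as np
for n in("top","side"):
    p,d=cams.camera(n); cv2.imwrite(f"pics/{n}0.png",p); np.save(f"{n}0.npy",d)
    i=cams.camera_info(n); print(n,i["fx"],i["dist_coeffs"],np.round(np.linalg.inv(i["world_to_cam"]),3).tolist())
o=ctrl.get_obs();print({k:np.round(v,3).tolist() for k,v in o.items()})
E
```

```text
top 433.3528300588809 [-0.08110903  0.          0.          0.          0.        ] [[0.01, -0.997, 0.078, 0.517], [-1.0, -0.008, 0.031, -0.003], [-0.03, -0.078, -0.996, 0.947], [0.0, 0.0, 0.0, 1.0]]
side 440.1980030623508 [-0.1231114  0.         0.         0.         0.       ] [[-0.99, -0.087, 0.112, 0.485], [-0.14, 0.472, -0.87, 0.798], [0.023, -0.877, -0.48, 0.526], [0.0, 0.0, 0.0, 1.0]]
{'time_s': 0.1, 'qpos': [-1.304, 0.3, 1.522, -0.0, 1.321, -0.067], 'joint_vel': [-0.0, -0.002, -0.002, -0.001, -0.001, -0.001], 'tau': [0.001, -53.264, -35.328, 0.071, 0.024, -0.0], 'ee_pos': [0.18, -0.519, 0.224], 'eef_rot': [-3.141, -0.0, 0.334], 'force': [-0.335, 0.462, -0.255], 'moment': [0.008, 0.058, -0.016], 'grip_force': 0.0, 'grip_width': 0.094}
```

View pics/top0.png

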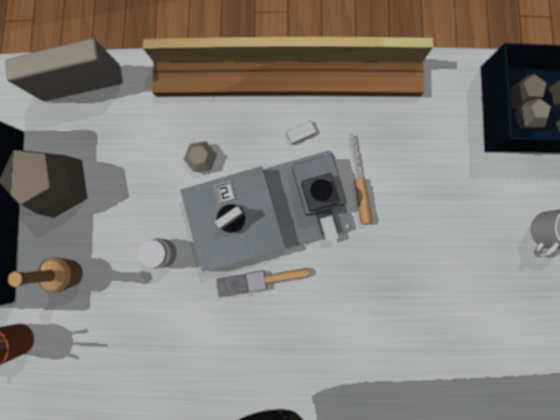

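View pics/side0.png

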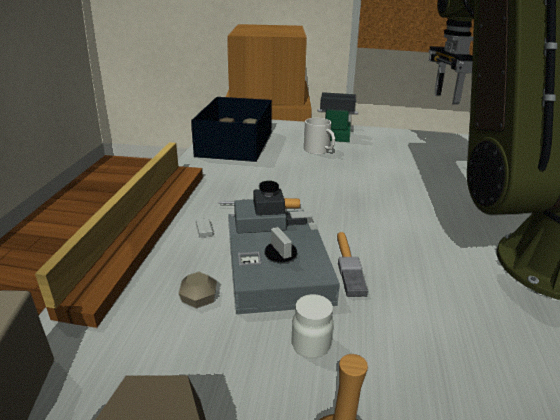

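The top view shows the press with its wheel near (230,217), the key near (321,190), and the window near (225,192) showing what looks like a 2. The side view shows the wheel near (281,245) and the key near (269,187). I'll measure these next.

```bash
cat > h.py <<'E'
import cv2,numpy as np
from station import ctrl,cams
def ray(n,px):
    i=cams.camera_info(n);K=np.array([[i["fx"],0,i["cx"]],[0,i["fy"],i["cy"]],[0,0,1]])
    u=cv2.undistortPoints(np.float64(px).reshape(-1,1,2),K,np.array(i["dist_coeffs"]))[:,0]
    T=np.linalg.inv(i["world_to_cam"])
    return T[:3,3],np.c_[u,np.ones(len(u))]@T[:3,:3].T
def onz(n,px,z):
    o,r=ray(n,px);return o+r*((z-o[2])/r[:,2])[:,None]
def withdepth(n,px,d):
    o,r=ray(n,px);return o+r*np.float64(d).reshape(-1,1)
def cloud(n,d):
    v,u=np.mgrid[:420,:560];return withdepth(n,np.c_[u.ravel(),v.ravel()],d.ravel()).reshape(420,560,3)
def tri(pa,pb):
    (o1,r1),(o2,r2)=ray("top",pa),ray("side",pb);r1,r2=r1[0],r2[0]
    s=np.linalg.lstsq(np.c_[r1,-r2],o2-o1,rcond=None)[0];a,b=o1+s[0]*r1,o2+s[1]*r2
    return (a+b)/2,np.linalg.norm(a-b)
E
python3 - <<'E'
from h import *
t=cv2.imread("pics/top0.png");s=cv2.imread("pics/side0.png")
a=cv2.resize(t[145:275,175:375],None,fx=4,fy=4,interpolation=cv2.INTER_CUBIC)
cv2.imwrite("pics/c0.png",a)
b=cv2.resize(s[170:320,220:360],None,fx=4,fy=4,interpolation=cv2.INTER_CUBIC);cv2.imwrite("pics/c1.png",b)
for n in("top","side"):
    d=np.load(n+"0.npy");C=cloud(n,d);x,y,z=C[...,0],C[...,1],C[...,2]
    box=(abs(x-.53)<.25)&(abs(y-.05)<.25)&(d>0)
    for nm,lo,hi in(("cover",.044,.056),("block",.079,.089),("bar",.094,.104),("key",.104,.115)):
        m=(box&(z>lo)&(z<hi)).astype(np.uint8)
        k,l,st,c=cv2.connectedComponentsWithStats(m)
        for j in range(1,k):
            if st[j,4]>25:
                M=l==j;r=cv2.minAreaRect(np.float32(C[M][:,:2]*1000));print(n,nm,st[j,4],np.round(C[M].mean(0),4),np.round(np.median(z[M]),4),"rect",np.round(r[0],1),np.round(r[1],1),round(r[2],1),"px",np.round(c[j],1))
E
```

```text
top cover 1205 [ 0.662  -0.0475  0.0506] 0.0507 rect [648.3 -49.6] [110.8  90.5] 16.7 px [317.8 176.8]
top cover 6478 [0.5713 0.1297 0.0509] 0.051 rect [573.9 131.4] [181.3 179.2] 16.5 px [232.4 219.6]
top cover 115 [0.5001 0.2684 0.0514] 0.0522 rect [499.7 272.8] [30.3 58.7] 89.3 px [165.8 253. ]
top block 619 [ 0.6248 -0.0496  0.0845] 0.0845 rect [627.6 -50.5] [64.3 64.2] 16.3 px [319.6 192.5]
top block 382 [0.4998 0.283  0.0813] 0.0813 rect [500.  281.2] [37.4 52.7] 89.5 px [154.3 253.2]
top bar 236 [0.5732 0.1314 0.1004] 0.1006 rect [573.4 131.8] [16.2 56.4] 35.2 px [227.8 216.9]
top key 390 [ 0.6272 -0.0501  0.1098] 0.1099 rect [627.6 -50.1] [41.3 41.1] 0.6 px [320.6 189.6]
side cover 610 [ 0.6609 -0.0273  0.0486] 0.0485 rect [650.5 -47.3] [109.4  92.5] 16.1 px [252.6 211.6]
side cover 4887 [0.5716 0.1495 0.0487] 0.0487 rect [575.7 133.1] [180.8 183.5] 16.7 px [280.9 263.5]
side block 338 [ 0.6284 -0.0387  0.0825] 0.0824 rect [629.6 -47.3] [63.1 65.7] 16.0 px [268.  196.7]
side block 98 [0.5735 0.1443 0.0841] 0.0839 rect [579.3 139.3] [15.4 55.6] 50.7 px [280.7 244.9]
side block 340 [0.5025 0.2844 0.0798] 0.0797 rect [501.2 282.2] [55.1 35.6] 0.1 px [313.4 302.4]
side bar 43 [ 0.6254 -0.0329  0.1014] 0.1017 rect [626.  -35.4] [41.3 18.1] 15.0 px [269.  190.2]
side bar 184 [0.5746 0.1371 0.0981] 0.0984 rect [576.  133.6] [17.  56.7] 36.1 px [280.8 236.2]
side key 155 [ 0.6291 -0.0451  0.1072] 0.1074 rect [629.4 -47.9] [40.5 41.8] 80.6 px [268.3 185.2]
```

View pics/c0.png

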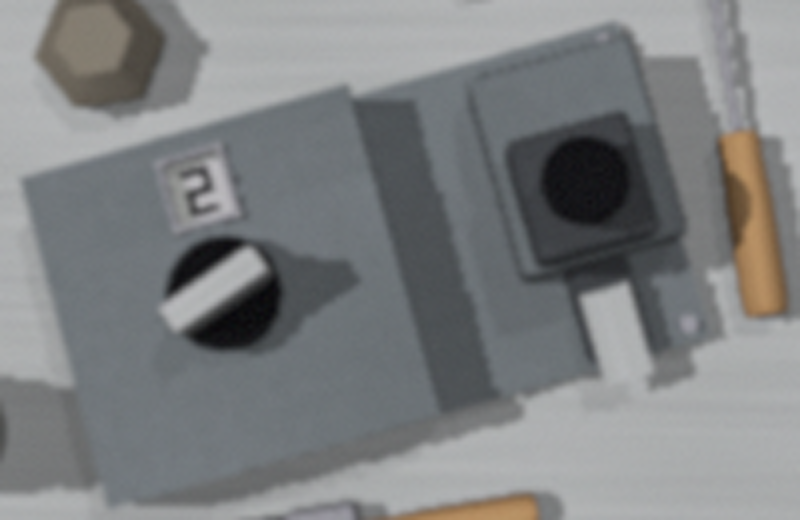

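View pics/c1.png

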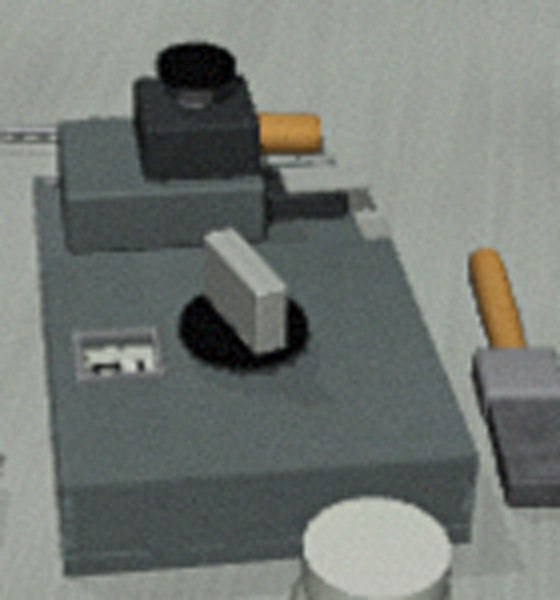

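Units first: shifts go in shares of 1000 mm and turns go in shares of 2 pi rad. So 586 mm is 0.586, -486 mm is -0.486, -1.844 rad is -0.2935.

Call:
arm_command:
  plan:
    - [[0.586,-0.486,0.034,0,0,-0.2935,-1],[0.586,-0.486,0.034,0,0,-0.2935,-1],[0.586,-0.486,0.034,0,0,-0.2935,-1],[0.586,-0.486,0.034,0,0,-0.2935,-1],[0.586,-0.486,0.034,0,0,-0.2935,-1],[0.586,-0.486,0.034,0,0,-0.2935,-1],[0.586,-0.486,0.034,0,0,-0.2935,-1],[0.586,-0.486,0.034,0,0,-0.2935,-1],[0.586,-0.486,0.034,0,0,-0.2935,-1],[0.586,-0.486,0.034,0,0,-0.2935,-1],[0.586,-0.486,0.034,0,0,-0.2935,-1],[0.586,-0.486,0.034,0,0,-0.2935,-1]]

```text
time_s: 1.3
ee_pos: [0.4913, -0.0048, 0.1973]
eef_rot: [-3.141, -0.0, 2.14]
force: [0.4, -1.4, 0.7]
grip_width: 0.0938
grip_force: 0.0
```

Call:
arm_command:
  plan:
    - [[0,0,0,0,0,0,-1],[0,0,0,0,0,0,-1]]

```text
time_s: 1.5
ee_pos: [0.4906, -0.0063, 0.1969]
eef_rot: [-3.141, -0.001, 2.135]
force: [-0.8, -0.7, 0.7]
grip_width: 0.094
grip_force: 0.0
```

```bash
cat >> h.py <<'E'
from scipy.spatial.transform import Rotation as Ro
def to(p,yaw):
    o=ctrl.get_obs();R=Ro.from_euler("xyz",o["eef_rot"])
    d=R.inv().apply(np.array(p)-o["ee_pos"])*1000;w=(R.inv()*Ro.from_euler("xyz",[np.pi,0,yaw])).as_rotvec()
    print("t",round(o["time_s"],2),"pos",np.round(o["ee_pos"],4),"rot",np.round(o["eef_rot"],4),"F",np.round(o["force"],1),"shift",np.round(d,1),"turn",np.round(w,3))
E
python3 -c "
from h import *
to([.5745,.1325,.19],2.178)"
```

```text
t 1.5 pos [ 0.4906 -0.0063  0.1969] rot [-3.1405e+00 -7.0000e-04  2.1349e+00] F [-0.8 -0.7  0.7] shift [ 72.4 145.1   6.8] turn [-0.001 -0.001 -0.043]
```

To row units: 145.1 mm is 0.1451, 72.4 mm is 0.0724, -0.043 rad is -0.0068.

Call:
arm_command:
  plan:
    - [[0.0724,0.1451,0.0068,0,0,-0.0068,-1],[0.0724,0.1451,0.0068,0,0,-0.0068,-1],[0.0724,0.1451,0.0068,0,0,-0.0068,-1],[0.0724,0.1451,0.0068,0,0,-0.0068,-1],[0.0724,0.1451,0.0068,0,0,-0.0068,-1],[0.0724,0.1451,0.04,0,0,-0.0068,-1],[0.0724,0.1451,0.055,0,0,-0.0068,-1],[0.0724,0.1451,0.055,0,0,-0.0068,-1],[0.0724,0.1451,0.055,0,0,-0.0068,-1]]

```text
time_s: 2.4
ee_pos: [0.5749, 0.1307, 0.1434]
eef_rot: [3.141, 0.0, 2.175]
force: [0.3, 0.7, 0.3]
grip_width: 0.094
grip_force: 0.0
```

Run:
```python
from h import *
to([.5745,.1325,.0945],2.178)
p,d=cams.camera("side");cv2.imwrite("pics/s1.png",cv2.resize(p[130:330,180:400],None,fx=2.5,fy=2.5))
```

```text
t 2.4 pos [0.5749 0.1307 0.1434] rot [3.1412e+00 3.0000e-04 2.1754e+00] F [0.3 0.7 0.3] shift [ 1.7  0.7 48.9] turn [ 0.     0.    -0.003]
```

View pics/s1.png

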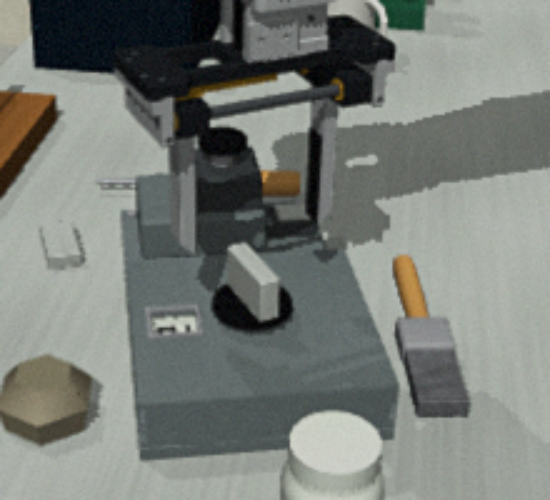

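The two fingers stand either side of the bar, near (185,245) and (320,235). I'll descend now and close lightly.

To row units: 48.5 mm is 0.0485, 1.7 mm is 0.0017, -0.003 rad is -0.0005.

Call:
arm_command:
  plan:
    - [[0.0017,0.0007,0.025,0,0,-0.0005,-1],[0.0017,0.0007,0.0485,0,0,-0.0005,-1],[0.0017,0.0007,0.0485,0,0,-0.0005,-1],[0.0017,0.0007,0.0485,0,0,-0.0005,0.5],[0.0017,0.0007,0.0485,0,0,-0.0005,1],[0.0017,0.0007,0.0485,0,0,-0.0005,1],[0.0017,0.0007,0.0485,0,0,-0.0005,1],[0.0017,0.0007,0.0485,0,0,-0.0005,1],[0.0017,0.0007,0.0485,0,0,-0.0005,1],[0.0017,0.0007,0.0485,0,0,-0.0005,1]]
  squeeze: 5

```text
time_s: 3.45
ee_pos: [0.5744, 0.1335, 0.094]
eef_rot: [-3.142, 0.0, 2.18]
force: [-0.6, -0.2, -0.4]
grip_width: 0.0413
grip_force: 0.0
```

```bash
python3 -c "
from h import *
to([.5745,.1325,.0945],2.178);o=ctrl.get_obs();print(o['moment'],o['grip_width'],o['grip_force'])"
```

```text
t 3.45 pos [0.5744 0.1335 0.094 ] rot [-3.1416  0.      2.1798] F [-0.6 -0.2 -0.4] shift [-0.9 -0.5 -0.5] turn [-0.     0.     0.002]
[ 0.01848535 -0.12650507  0.04760714] 0.041275360644962636 0.0
```

Call:
arm_command:
  plan:
    - [[0,0,0,0,0,0,1],[0,0,0,0,0,0,1],[0,0,0,0,0,0,1],[0,0,0,0,0,0,1],[0,0,0,0,0,0,1],[0,0,0,0,0,0,1]]
  squeeze: 5

```text
time_s: 4.05
ee_pos: [0.5733, 0.1328, 0.0937]
eef_rot: [-3.138, -0.001, 2.18]
force: [-8.4, -5.8, 3.5]
grip_width: 0.0162
grip_force: 5.0
```

```bash
python3 -c "
from h import *
to([.5745,.1325,.0945],2.178);o=ctrl.get_obs();print(o['moment'],o['grip_width'],o['grip_force'])"
```

```text
t 4.05 pos [0.5733 0.1328 0.0937] rot [-3.1382e+00 -7.0000e-04  2.1798e+00] F [-8.4 -5.8  3.5] shift [-0.9  0.8 -0.8] turn [-0.003 -0.001  0.002]
[-1.08020708  1.43947123  0.02011752] 0.01619847063270274 5.002985063474625
```

To row units: -1.3 mm is -0.0013, -0.7 mm is -0.0007.

Call:
arm_command:
  plan:
    - [[0,-0.0007,0,0,0,0,1],[0,-0.0013,0,0,0,0,1],[0,-0.0013,0,0,0,0,1],[0,-0.0013,0,0,0,0,1],[0,-0.0013,0,0,0,0,1]]
  squeeze: 5

```text
time_s: 4.55
ee_pos: [0.5732, 0.1327, 0.0939]
eef_rot: [-3.141, -0.0, 2.18]
force: [-4.0, -2.0, 2.2]
grip_width: 0.0164
grip_force: 5.0
```

```bash
python3 -c "
from h import *
to([.5745,.1325,.0945],2.178);o=ctrl.get_obs();print(o['moment'],o['grip_width'],o['grip_force'])"
```

```text
t 4.55 pos [0.5732 0.1327 0.0939] rot [-3.1410e+00 -1.0000e-04  2.1798e+00] F [-4.  -2.   2.2] shift [-0.9  1.  -0.6] turn [-0.001 -0.     0.002]
[-0.34477696  0.64313252  0.05055506] 0.01636764060180659 5.000648573040962
```

To row units: 5 mm is 0.005, 4 mm is 0.004.

Call:
arm_command:
  plan:
    - [[0,-0.0007,0,0,0,0,1],[0,-0.0007,0,0,0,0,1],[0,-0.0007,0,0,0,0,1],[0,-0.0007,0,0,0,0,1],[0,-0.0007,0.002,0,0,0,1],[0,-0.0007,0.004,0,0,0,1],[0,-0.0007,0.005,0,0,0,1],[0,-0.0007,0.005,0,0,0,1],[0,-0.0007,0.005,0,0,0,1]]
  squeeze: 35

```text
time_s: 5.45
ee_pos: [0.5731, 0.1326, 0.0898]
eef_rot: [3.14, 0.0, 2.18]
force: [-1.3, 2.3, 7.6]
grip_width: 0.016
grip_force: 35.0
```

To row units: 4.5 mm is 0.0045, 4 mm is 0.004.

Call:
arm_command:
  plan:
    - [[0,0,0.002,0,0,0,1],[0,0,0.004,0,0,0,1],[0,0,0.0045,0,0,0,1],[0,0,0.0045,0,0,0,1],[0,0,0.0045,0,0,0,1]]
  squeeze: 35

```text
time_s: 5.95
ee_pos: [0.5731, 0.1326, 0.0856]
eef_rot: [3.14, 0.0, 2.18]
force: [-2.7, 2.4, 10.9]
grip_width: 0.0155
grip_force: 35.0
```

```bash
python3 -c "
from h import *
to([.5745,.1325,.0853],2.178);o=ctrl.get_obs();print(o['moment'],o['grip_width'],o['grip_force'])"
```

```text
t 5.95 pos [0.5731 0.1326 0.0856] rot [3.1402e+00 4.0000e-04 2.1799e+00] F [-2.7  2.4 10.9] shift [-0.9  1.1  0.3] turn [0.001 0.    0.002]
[0.35722055 0.43207881 0.01544915] 0.0155134437764631 35.00263810157776
```

To row units: 0.6 mm is 0.0006, 0.4 mm is 0.0004.

Call:
arm_command:
  plan:
    - [[0.0002,0,0.0003,0,0,0,1],[0.0004,0,0.0006,0,0,0,1],[0.0004,0,0.0006,0,0,0,1],[0.0004,0,0.0006,0,0,0,1]]
  squeeze: 35

```text
time_s: 6.35
ee_pos: [0.5731, 0.1327, 0.0852]
eef_rot: [3.14, 0.001, 2.18]
force: [-1.8, 0.8, 12.6]
grip_width: 0.0161
grip_force: 35.0
```

To row units: 0.1 mm is 0.0001, 0.12 rad is 0.0191.

Call:
arm_command:
  plan:
    - [[0,0,0.0001,0,0,0.0048,1],[0,0,0.0001,0,0,0.0095,1],[0,0,0.0001,0,0,0.0143,1],[0,0,0.0001,0,0,0.0191,1],[0,0,0.0001,0,0,0.0191,1]]
  squeeze: 35

```text
time_s: 6.85
ee_pos: [0.5732, 0.1327, 0.0852]
eef_rot: [3.139, 0.001, 2.059]
force: [-1.4, 0.4, 11.8]
grip_width: 0.0157
grip_force: 35.0
```

```bash
python3 -c "
from h import *
to([.5731,.1327,.0852],.925);o=ctrl.get_obs();print(o['moment'],o['grip_width'],o['grip_force'])"
```

```text
t 6.85 pos [0.5732 0.1327 0.0852] rot [3.1395e+00 8.0000e-04 2.0587e+00] F [-1.4  0.4 11.8] shift [ 0.  -0.1 -0. ] turn [ 0.002 -0.     1.134]
[ 0.09639313  0.16036688 -0.0290129 ] 0.015655126300249046 35.00451743602753
```

To row units: 0.1 mm is 0.0001, 0.5 rad is 0.0796.

Call:
arm_command:
  plan:
    - [[0,0,0.0001,0,0,0.0159,1],[0,0,0.0001,0,0,0.0318,1],[0,0,0.0001,0,0,0.0477,1],[0,0,0.0001,0,0,0.0637,1],[0,0,0.0001,0,0,0.0796,1],[0,0,0.0001,0,0,0.0796,1]]
  squeeze: 35

```text
time_s: 7.45
ee_pos: [0.5739, 0.1329, 0.0854]
eef_rot: [3.138, -0.001, 1.556]
force: [2.9, 2.4, 11.0]
grip_width: 0.0158
grip_force: 35.0
```

To row units: 0.3 mm is 0.0003, 0.2 mm is 0.0002, 0.6 rad is 0.0955.

Call:
arm_command:
  plan:
    - [[0.0001,0.0001,0.0002,0,0,0.008,1],[0.0003,0.0003,0.0002,0,0,0.0239,1],[0.0003,0.0003,0.0002,0,0,0.0398,1],[0.0003,0.0003,0.0002,0,0,0.0557,1],[0.0003,0.0003,0.0002,0,0,0.0716,1],[0.0003,0.0003,0.0002,0,0,0.0875,1],[0.0003,0.0003,0.0002,0,0,0.0955,1],[0.0003,0.0003,0.0002,0,0,0.0955,1],[0.0003,0.0003,0.0002,0,0,0.0955,1]]
  squeeze: 35

```text
time_s: 8.35
ee_pos: [0.5746, 0.1327, 0.0854]
eef_rot: [3.137, -0.003, 0.959]
force: [4.0, -1.6, 11.7]
grip_width: 0.0157
grip_force: 35.0
```

```bash
python3 -c "
from h import *
to([.5731,.1327,.0852],.922);o=ctrl.get_obs();print(o['moment'],o['grip_width'],o['grip_force'])"
```

```text
t 8.35 pos [0.5746 0.1327 0.0854] rot [ 3.1373e+00 -2.9000e-03  9.5950e-01] F [ 4.  -1.6 11.7] shift [-0.8 -1.3  0.2] turn [ 0.004 -0.003  0.037]
[-0.36709698 -0.92114075  0.00142739] 0.01567678151315918 35.00304579734802
```

To row units: 0.5 mm is 0.0005, 0.3 mm is 0.0003, 0.037 rad is 0.0059.

Call:
arm_command:
  plan:
    - [[0.0001,0.0003,0,0,0,0.0032,1],[0.0001,0.0005,0,0,0,0.0059,1],[0.0001,0.0005,0,0,0,0.0059,1],[0.0001,0.0005,0,0,0,0.0059,1]]
  squeeze: 35

```text
time_s: 8.75
ee_pos: [0.5747, 0.1326, 0.0852]
eef_rot: [3.138, -0.003, 0.923]
force: [3.6, -1.3, 11.9]
grip_width: 0.0156
grip_force: 35.0
```

```bash
python3 -c "
from h import *
to([.5731,.1327,.0852],.922);o=ctrl.get_obs();print(o['moment'],o['grip_width'],o['grip_force'])"
```

```text
t 8.75 pos [0.5747 0.1326 0.0852] rot [ 3.1383e+00 -2.6000e-03  9.2260e-01] F [ 3.6 -1.3 11.9] shift [-0.9 -1.3 -0. ] turn [ 0.003 -0.003  0.001]
[-0.15075754 -0.51220141  0.02215332] 0.015611776448964589 35.003063678741455
```

To row units: -7 mm is -0.007, -6 mm is -0.006.

Call:
arm_command:
  plan:
    - [[0.0001,0.0001,-0.001,0,0,0,1],[0.0001,0.0003,-0.002,0,0,0,1],[0.0001,0.0003,-0.003,0,0,0,1],[0.0001,0.0003,-0.004,0,0,0,1],[0.0001,0.0003,-0.005,0,0,0,1],[0.0001,0.0003,-0.006,0,0,0,1],[0.0001,0.0003,-0.007,0,0,0,1],[0.0001,0.0003,-0.007,0,0,0,1]]
  squeeze: 20

```text
time_s: 9.55
ee_pos: [0.5747, 0.1326, 0.0917]
eef_rot: [3.139, -0.002, 0.923]
force: [4.9, 0.7, 5.9]
grip_width: 0.016
grip_force: 20.0
```

```bash
python3 -c "
from h import *
to([.5731,.1327,.0852],.922);o=ctrl.get_obs();print(o['moment'],o['grip_width'],o['grip_force'])"
```

```text
t 9.55 pos [0.5747 0.1326 0.0917] rot [ 3.1391e+00 -2.1000e-03  9.2260e-01] F [4.9 0.7 5.9] shift [-0.9 -1.4  6.5] turn [ 0.003 -0.002  0.001]
[ 0.06429963 -0.79362787 -0.02383565] 0.016039346691164517 20.001025199890137
```

To row units: -2 mm is -0.002, -1 mm is -0.001.

Call:
arm_command:
  plan:
    - [[0.0001,0.0003,-0.001,0,0,0,1],[0.0001,0.0003,-0.002,0,0,0,1],[0.0001,0.0003,-0.002,0,0,0,1],[0.0001,0.0003,-0.002,0,0,0,0.6],[0.0001,0.0003,-0.002,0,0,0,0],[0.0001,0.0003,-0.002,0,0,0,-0.2],[0.0001,0.0003,-0.002,0,0,0,-0.2],[0.0001,0.0003,-0.002,0,0,0,-0.2],[0.0001,0.0003,-0.002,0,0,0,-0.2],[0.0001,0.0003,-0.002,0,0,0,-0.2]]
  squeeze: 5

```text
time_s: 10.55
ee_pos: [0.5739, 0.1326, 0.0925]
eef_rot: [-3.142, 0.0, 0.923]
force: [-1.6, 1.0, 0.4]
grip_width: 0.0563
grip_force: 0.0
```

To row units: 153 mm is 0.153, -112 mm is -0.112.

Call:
arm_command:
  plan:
    - [[0,0,-0.04,0,0,0,-0.2],[0,0,-0.085,0,0,0,-0.2],[0,0,-0.085,0,0,0,-0.2],[-0.112,0.153,-0.085,0,0,0,1],[-0.112,0.153,-0.085,0,0,0,1],[-0.112,0.153,-0.085,0,0,0,1],[-0.112,0.153,-0.085,0,0,0,1],[-0.112,0.153,-0.085,0,0,0,1],[-0.112,0.153,-0.085,0,0,0,1],[-0.112,0.153,-0.085,0,0,0,1],[-0.112,0.153,-0.085,0,0,0,1],[-0.112,0.153,-0.085,0,0,0,1]]
  squeeze: 5

```text
time_s: 11.75
ee_pos: [0.6282, -0.0481, 0.1776]
eef_rot: [3.141, -0.0, 0.924]
force: [0.5, -0.6, 1.1]
grip_width: 0.0008
grip_force: 0.0
```

Run:
```python
from h import *
to([.6285,-.0492,.138],.922)
P=[]
for n in("side","top"):
    p,d=cams.camera(n);q=p[130:330,180:400] if n=="side" else p[130:290,170:370]
    P.append(cv2.resize(q,(400,400)))
    C=cloud(n,d);w=C-[.5745,.1325,0]
    m=(np.hypot(w[...,0],w[...,1])<.04)&(abs(C[...,2]-.0995)<.006)&(d>0)
    print(n,m.sum())
    if m.sum()>20: r=cv2.minAreaRect(np.float32(C[m][:,:2]*1000));print(np.round(r[0],1),np.round(r[1],1),r[2],"z",np.median(C[m][:,2]))
cv2.imwrite("pics/k1.png",np.hstack(P))
```

```text
t 11.75 pos [ 0.6282 -0.0481  0.1776] rot [ 3.1414e+00 -1.0000e-04  9.2410e-01] F [ 0.5 -0.6  1.1] shift [-0.7  0.9 39.6] turn [ 0.    -0.     0.002]
side 195
[575.8 134.1] [55.2 16.6] 52.87893295288086 z 0.09836915248109407
top 234
[573.6 131.9] [56.3 16. ] 52.670692443847656 z 0.1008627017818175
```

View pics/k1.png

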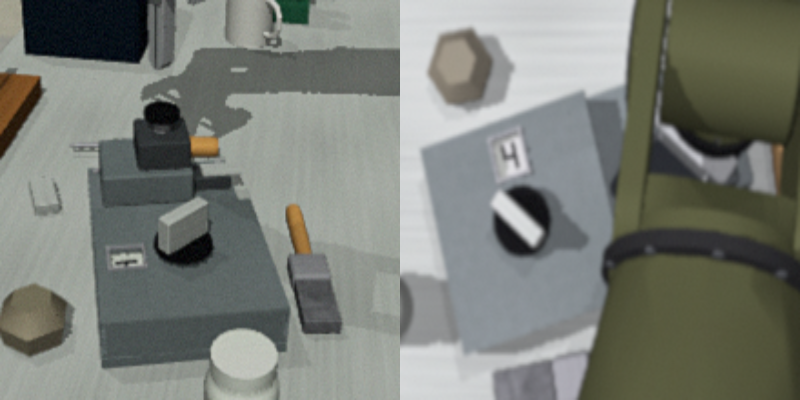

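The top half of the picture shows 4 in the window at (511,155). The bar top is at the same height as before turning, so the wheel is up and locked. Next is the key.

To row units: 46 mm is 0.046, 43 mm is 0.043.

Call:
arm_command:
  plan:
    - [[-0.0007,0.0009,0.025,0,0,0,1],[-0.0007,0.0009,0.043,0,0,0,1],[-0.0007,0.0009,0.046,0,0,0,1],[-0.0007,0.0009,0.046,0,0,0,1],[-0.0007,0.0009,0.046,0,0,0,1],[-0.0007,0.0009,0.046,0,0,0,1]]

```text
time_s: 12.45
ee_pos: [0.629, -0.0502, 0.1326]
eef_rot: [3.14, -0.001, 0.923]
force: [0.3, -0.5, 0.5]
grip_width: 0.0005
grip_force: 0.0
```

To row units: 8 mm is 0.008, 6 mm is 0.006.

Call:
arm_command:
  plan:
    - [[0,0,0.002,0,0,0,1],[0,0,0.004,0,0,0,1],[0,0,0.006,0,0,0,1],[0,0,0.008,0,0,0,1],[0,0,0.008,0,0,0,1],[0,0,0.008,0,0,0,1]]

```text
time_s: 13.05
ee_pos: [0.6287, -0.0502, 0.1239]
eef_rot: [3.141, -0.0, 0.923]
force: [-1.6, -0.1, 4.8]
grip_width: 0.0008
grip_force: 2.8
```

To row units: 5.5 mm is 0.0055, 4.5 mm is 0.0045.

Call:
arm_command:
  plan:
    - [[0,0,0.0015,0,0,0,1],[0,0,0.003,0,0,0,1],[0,0,0.0045,0,0,0,1],[0,0,0.0055,0,0,0,1],[0,0,0.0055,0,0,0,1],[0,0,0.0055,0,0,0,1]]

```text
time_s: 13.65
ee_pos: [0.6288, -0.0502, 0.1187]
eef_rot: [3.141, -0.0, 0.923]
force: [-2.7, 0.3, 7.9]
grip_width: 0.0006
grip_force: 4.3
```

Call:
arm_command:
  plan:
    - [[0,0,0.0005,0,0,0,1],[0,0,0.001,0,0,0,1],[0,0,0.0013,0,0,0,1],[0,0,0.0013,0,0,0,1],[0,0,0.0013,0,0,0,1]]

```text
time_s: 14.15
ee_pos: [0.6288, -0.0502, 0.118]
eef_rot: [3.141, -0.001, 0.923]
force: [-5.2, 0.8, 12.6]
grip_width: 0.0007
grip_force: 6.7
```

12.6 N with a sharp rise over the last 0.7 mm means the key is on its hard stop. I'll retract gently.

To row units: -100 mm is -0.1, -80 mm is -0.08.

Call:
arm_command:
  plan:
    - [[0,0,0,0,0,0,1],[0,0,-0.003,0,0,0,1],[0,0,-0.006,0,0,0,1],[0,0,-0.009,0,0,0,1],[0,0,-0.012,0,0,0,1],[0,0,-0.016,0,0,0,1],[0,0,-0.04,0,0,0,1],[0,0,-0.08,0,0,0,1],[0,0,-0.1,0,0,0,1],[0,0,-0.1,0,0,0,1],[0,0,-0.1,0,0,0,1],[0,0,-0.1,0,0,0,1]]

```text
time_s: 15.35
ee_pos: [0.6281, -0.0501, 0.215]
eef_rot: [-3.139, 0.001, 0.923]
force: [0.1, -0.4, -0.5]
grip_width: 0.0003
grip_force: 0.0
```

Run:
```python
from h import *
to([.6285,-.0492,.218],.922)
p,d=cams.camera("side");C=cloud("side",d)
for nm,c,z0 in(("bar",[.5745,.1325],.0995),("key",[.6285,-.0492],.107)):
    m=(np.hypot(C[...,0]-c[0],C[...,1]-c[1])<.035)&(abs(C[...,2]-z0)<.005)&(d>0);r=cv2.minAreaRect(np.float32(C[m][:,:2]*1000));print(nm,m.sum(),np.median(C[m][:,2]),r)
```

```text
t 15.35 pos [ 0.6281 -0.0501  0.215 ] rot [-3.1394e+00  1.3000e-03  9.2280e-01] F [ 0.1 -0.4 -0.5] shift [ 1.  -0.2 -3. ] turn [-0.002  0.001  0.001]
bar 188 0.09842680570606527 ((575.7803955078125, 134.80044555664062), (54.38996505737305, 16.969789505004883), 50.405609130859375)
key 171 0.10723987178330474 ((628.9411010742188, -47.054317474365234), (41.26670837402344, 40.62089538574219), 9.339821815490723)
```

The key and the bar are both back at their original heights, and nothing is touched.

```bash
python3 -c "
from station import ctrl
print(ctrl.hand_in())"
```

```text
the job is handed in; nothing more can be done
None
```

The number wheel is locked up on 4, the stamping key was pressed to its stop (12.6 N) and came back up, and I handed the job in at about 15 s of the 54 s allowed; the judge's verdict was not shown.

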